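Put the jar away and push the drawer home

TASK

Put the jar with the blue lid away: stand it upright on the green mat in the empty compartment of the open drawer and let go of it. Then push the drawer steadily, without slamming, until it clicks home and stays fully shut, with both jars still upright inside. Leave the other jars standing where they are.

Things in the scene. Friction and masses are not known exactly. Their poses are not given: they have to be found in the camera images.
- unit: Small grey sheet-steel drawer unit fixed to the bench, 120 deep x 160 wide x 76 mm high, one drawer. Origin: centre of its underside on the bench (z = 0). Its x axis points from the drawer front into the unit, so the drawer opens along -x and is pushed shut along +x; y is along its width. The roof (70 to 76 mm high) covers x from -50 to +60 mm.
- drawer (a joint): Opening of the drawer in m: 0 = fully shut, 0.092 = fully out; starts 0.075 to 0.088 open. It runs with about 1.5 N friction and 30 N per m/s of drag. A sprung ball catch resists from about 16 mm open (about 5 N more to push past); below about 5 mm open it pulls the drawer shut and holds it at 0.
- drawer_front (a point): Middle of the drawer's white front face, on its outer surface, 40 mm above the bench; moves with the drawer, axes as the unit's. Front panel: 156 wide, 10 thick, 7 to 71 mm above the bench. A 90 mm wide aluminium lip pull sticks out 10 mm toward the robot along the middle of its top edge (59 to 69 mm high). Push on lip or face.
- drawer_floor (a point): On the drawer's floor, middle line, 50 mm behind the inside of the front panel, 13 mm above the bench; moves with the drawer, axes as the unit's. Walls up to 30 mm above the bench run round the tray and along its middle line (4 mm thick): two compartments side by side in y, each 68 wide (centres at y = +-36 mm), 95 mm deep. 57 mm clear below the roof.
- mat: Flat green mat, 54 x 54 x 4 mm, lying loose on the floor of the empty compartment (either the left or the right one). Origin: centre of its underside.
- jar_blue: The jar to put away: small round printed jar with a blue lid, 38 mm across, 40 mm high, 0.06 to 0.11 kg, standing on the bench in a loose row with the white and red ones (65 mm or more between centres, any order). A tall machine (0.25 m high, hoses on top to 0.36 m) stands 4 cm or more behind the row: come from the robot's side. Origin: centre of its underside, z up.
- jar_black: Round jar with a black lid, 38 mm across, 40 mm high, standing loose in the other compartment of the drawer. Origin: centre of its underside, z up.
- jar_white: Round jar with a white lid, 38 mm across, 40 mm high, standing on the bench; to be left alone. Origin: centre of its underside, z up.
- jar_red: Round jar with a red lid, 42 mm across, 46 mm high, standing on the bench; to be left alone. Origin: centre of its underside, z up.
There are look-alikes about, which are no part of the job. Leave any yellow look-alike of the jar_black alone.

How it is judged:
By the outcome, as a careful person would: the job done as asked, in the order asked, and still so for the second after the job is handed in, with the robot touching nothing.
It also fails if it takes over 58 s, if anything falls off the work surface, if the arm or the gripper's body presses on something with over 40 N, if the wrist force passes 120 N, or if a joint passes its speed limit or range.

ROBOT

A 6-joint arm with a two-finger parallel gripper is mounted at the origin on a cart in front of the work surface, level with it; the furniture and walls round the work are solid. World frame = base frame: x ahead of the robot, y to its left, z up, the work surface at z = 0. Lengths are in m, angles in degrees, forces in N, time in s.
With the tool pointing down it reaches from about 0.35 to 0.85 m from the base axis. Payload 8.1 kg.
Tool frame: the origin (TCP) lies midway between the tips of the shut fingers; the grasp point (between the pads) lies tcp_to_grasp behind it (tcp_to_grasp is the distance from the TCP to the grasp point, in m); z points along the fingers, y is the line along which they close (so a half turn about z gives the same grasp; the last joint's range is limited). The gripper opens to 85 mm and grips with 20 to 120 N. Pads are 22 mm wide; open, the fingers measure 114 mm over their backs; the gripper's body (76 mm by 85 mm) begins 54 mm behind the grasp point. The pads swing forward as they close: fully open they stand 13 mm farther back than shut.
Start: joints at [-4.893, 7.471, 85.268, -0, 87.261, -4.893], TCP at [0.6, 0, 0.231] pointing down, gripper open.
Joint ranges: [-169.43, 169.43], [-51.17, 129.36], [1.28, 143.12], [-76.62, 256.62], [0, 156.53], [-152.29, 152.29]. Speed limits (degrees/s): [136.94, 136.94, 159.86, 180, 180, 180].

INTERFACE

Orientations are given as [roll, pitch, yaw] about the fixed x, y, z axes, in that order (R = Rz(yaw) Ry(pitch) Rx(roll)).
In Python, from plant import state, capture, camera_model, finish_job, recognise, tcp_to_grasp gives the robot as it stands.
- The arm moves only by the tool arm_command, never from a script. Its argument "rows" is one flat list of numbers, 7 for each row, row after row: the shift along the tool's x, y, z each as a share of 0.04 m, from -1 to 1, then the turn, a rotation vector about the tool's x, y, z each as a share of 0.12 rad, from -1 to 1, then the closure, from 0 (fully open) to 1 (shut). A call has 1 to 5 rows; each row shifts and turns the commanded pose from where the row before left it, along the tool's axes as they then stand; what a row does not reach is not made up. A row lasts 1/12 s, in which the tool goes at most 41.7 mm and 7.16 degrees, less where a joint would pass 70% of its speed; a pose out of reach is approached as far as the arm can. A call with a number of a shift or a turn outside -1 to 1 is refused whole. A call with a gripper value outside its range is refused whole. The fingers move at their own pace and stop on an object; the grip force is fixed at half the most. Time passes only in rows, so rows that do not move let the fingers close. It gives the time, the measured TCP pose, the force, the opening and the grip force at its end, in the units of the state.
- state(): the state, without advancing time (a new reading comes with each control period).
- capture(name): name is "scene" or "side" or "wrist"; returns the picture (400x640x3 uint8, red, green, blue); there is no depth.
- camera_model(name): a dict with "fx", "fy", "cx", "cy" (pixels), "rvec" (rotation vector, rad) and "tvec" (3), from world to camera coordinates, as OpenCV has them; the wrist camera has in their place "hand_eye" (4x4, takes a point from camera to tool coordinates, whose origin is the TCP and whose axes are the flange's). Camera axes: x right, y down, z forward; pixel columns grow to the right and rows downward; lengths in m; the calibration is good to about 2 mm. A picture is of the moment at which its call begins: read the wrist's pose just before it. camera_model takes no time and is no camera call.
- finish_job(): hands the job in; it is judged then, once.
Trained networks look in the newest picture that a camera, given by its name, has taken for a name from the list of things; names that differ only in an ending like _2 or _b are one class to them, and where a whole thing is asked for, a point or a joint stands for the part that bears it (a point fixed in the world has none). Each returns a list of dicts, best first, with "score" (0 to 1); they miss things now and then, are a little off and sometimes report something else, mostly with a low value. They report only what shows in the picture. A call takes as long as a camera call. They do not tell look-alikes from the thing itself.
- recognise(target, camera): "point" ([x, y, z] in m, in the coordinates of the camera as it stood for that picture, good to about 4 mm: the middle of the surface that is visible of it).
The state is a dict: "t": time; "joint_positions": joint angles; "qvel": joint speeds; "joint_torque": joint torques, N m; "ee_pos": TCP position; "tcp_rot": TCP orientation; "ft_force": force on the tool from outside, world axes, zero at the start; "ft_torque": the same for the moment, N m; "gripper_width": finger opening in m; "gripper_force": force on a finger pad.
Only numpy, scipy, OpenCV 4.12 (cv2) and the standard library are available. Lean on these libraries where they do the work, as an engineer would, in place of code of your own. Each camera call takes 0.05 s, during which the arm holds its last target. There are 200 camera calls.

## Working session

There is one attempt and no reset: what is moved stays moved. The work goes in short steps, Python scripts to look and compute and a tool call to move; the robot and the scene stay as the last step left them, time stands still between calls to the robot, and variables do not carry over. Pictures are saved under pics/ and viewed, at most 13 in all, crops included, and the job is handed in when it is done.

Besides the shell and the picture viewer there is one more tool, called after "Call:" as name(argument=value, ...) on one line, values as JSON. arm_command: Moves the arm, as the interface text tells. Its arguments: {"type":"object","properties":{"rows":{"type":"array","items":{"type":"number"}}},"required":["rows"]}

```bash
mkdir -p pics; ls; cat > h.py <<'E'
import numpy as np, cv2
from scipy.spatial.transform import Rotation as R
from plant import state,capture,camera_model,finish_job,recognise,tcp_to_grasp
def w(cam,p):
    m=camera_model(cam)
    if cam=='wrist':
        s=state(); Rt=R.from_euler('xyz',s['tcp_rot'],degrees=True).as_matrix()
        q=np.array(m['hand_eye'])@np.r_[p,1]
        return Rt@q[:3]+s['ee_pos']
    Rm=cv2.Rodrigues(np.array(m['rvec'],float))[0]
    return Rm.T@(np.array(p)-np.array(m['tvec']).ravel())
def proj(cam,P):
    m=camera_model(cam);K=np.array([[m['fx'],0,m['cx']],[0,m['fy'],m['cy']],[0,0,1.]])
    return cv2.projectPoints(np.array(P,float).reshape(-1,3),np.array(m['rvec'],float),np.array(m['tvec'],float),K,None)[0].reshape(-1,2)
def plane(cam,u,v,z):
    m=camera_model(cam);d=np.array([(u-m['cx'])/m['fx'],(v-m['cy'])/m['fy'],1])
    o=w(cam,[0,0,0]);r=w(cam,d)-o
    return o+r*(z-o[2])/r[2]
def save(cam,n):
    im=capture(cam);cv2.imwrite('pics/'+n+'.png',im[:,:,::-1]);return im
E
python3 - <<'E'
from h import *
np.set_printoptions(precision=4,suppress=True)
s=state();print(s,tcp_to_grasp)
ims=[]
for c in ['scene','side']:
    save(c,c+'0')
    print(c,w(c,[0,0,0]))
    for n in ['unit','drawer_front','drawer_floor','mat','jar_blue','jar_black','jar_white','jar_red']:
        for d in recognise(n,c)[:4]:
            P=w(c,d['point']);print(c,n,round(d['score'],2),P,proj(c,P)[0].round() )
print(camera_model('wrist'))
E
```

```text
pics
{'t': 0.0, 'joint_positions': array([-4.8917,  7.5156, 85.329 ,  0.0018, 87.2605, -4.8943]), 'qvel': array([-0.0812, -0.0164, -0.0876, -0.1239,  0.0157, -0.0079]), 'joint_torque': array([ -0.0019, -56.9404, -50.0558,  -0.0002,   0.0144,   0.0001]), 'ee_pos': array([0.5995, 0.0001, 0.2302]), 'tcp_rot': array([-179.8953,   -0.0107,   90.0024]), 'ft_force': array([ 0.8752,  0.1081, -0.2534]), 'ft_torque': array([-0.0103,  0.0123, -0.0144]), 'gripper_force': 0.0, 'gripper_width': 0.08549330071926829} 0.0187
scene [0.1311 0.8031 0.5603]
scene unit 0.59 [0.4727 0.38   0.0679] [258. 246.]
scene unit 0.58 [0.5126 0.0291 0.0269] [320. 172.]
scene unit 0.5 [0.4137 0.3131 0.0231] [303. 251.]
scene drawer_floor 0.73 [0.4116 0.313  0.0194] [304. 252.]
scene mat 0.76 [0.4081 0.3438 0.0122] [298. 265.]
scene jar_blue 0.66 [0.5145 0.0302 0.0313] [319. 171.]
scene jar_black 0.97 [0.4484 0.2948 0.0427] [292. 233.]
scene jar_black 0.64 [0.2957 0.454  0.0405] [326. 318.]
scene jar_white 0.56 [0.4521 0.1311 0.0271] [324. 198.]
scene jar_red 0.69 [ 0.5573 -0.0447  0.0332] [317. 154.]
side [0.4053 1.2
[... 257 characters left out ...]
 0.3873 0.059 ] [307. 240.]
side mat 0.58 [0.4029 0.3379 0.0165] [346. 245.]
side jar_blue 0.62 [0.5206 0.0367 0.0326] [303. 181.]
side jar_black 0.7 [0.4465 0.2921 0.0501] [326. 221.]
side jar_black 0.57 [0.3025 0.4575 0.0362] [398. 270.]
side jar_white 0.66 [0.4568 0.1296 0.0274] [325. 198.]
side jar_red 0.66 [ 0.5569 -0.0374  0.0351] [292. 169.]
side jar_red 0.36 [0.3933 0.3076 0.0368] [350. 230.]
{'fx': 357.97224980887165, 'fy': 357.97224980887165, 'cx': 318.0126178448452, 'cy': 197.8503028991887, 'hand_eye': array([[ 0.0006, -0.96  , -0.28  ,  0.0698],
       [ 1.    ,  0.0009, -0.0007,  0.0011],
       [ 0.0009, -0.28  ,  0.96  , -0.1419],
       [ 0.    ,  0.    ,  0.    ,  1.    ]])}
```

View pics/scene0.png

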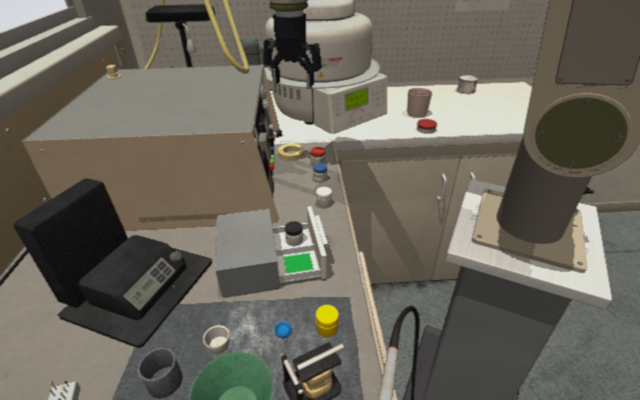

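View pics/side0.png

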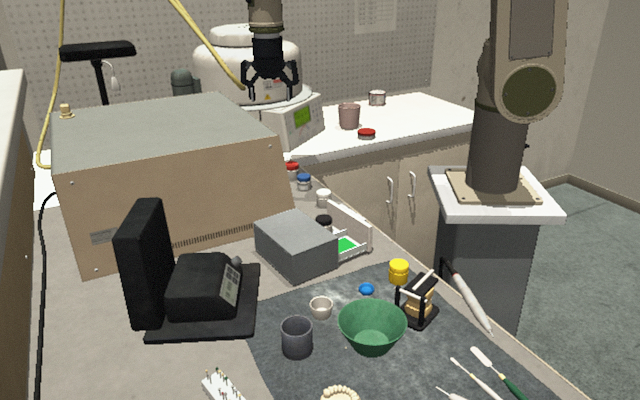

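The picture shows the bench row running red lid (317,154), blue lid (319,171), white lid (323,198), with the tan box machine behind it on the left. The open drawer has the black jar at (292,233) and the green mat at (298,264). Things that could be taken for the target:
- **Blue-lidded jar in the row (319,171):** fits the description, so this is my choice.
- **Loose blue disc on the dark mat (284,330):** flat, not a jar.
- **Red and white jars:** to be left alone.
- **Yellow jar (327,320):** a look-alike of the black one, to be left alone.

I'll check the choice in a close crop and with the wrist camera.

```bash
python3 - <<'E'
from h import *
np.set_printoptions(precision=4,suppress=True)
im=cv2.imread('pics/scene0.png');sd=cv2.imread('pics/side0.png')
a=cv2.resize(im[130:290,210:350],None,fx=3.4,fy=3.4,interpolation=cv2.INTER_CUBIC)
b=cv2.resize(sd[150:290,245:385],None,fx=2,fy=2,interpolation=cv2.INTER_CUBIC)
wr=save('wrist','w0')[:,:,::-1]
for n in ['jar_blue','jar_red','jar_white']:
    for d in recognise(n,'wrist')[:2]: print(n,d['score'],w('wrist',d['point']))
wr=cv2.resize(wr,(448,280))
out=np.zeros((560,800,3),np.uint8)
out[:a.shape[0],:a.shape[1]]=a[:560]; out[:280,476:756]=b[:280,:280]; 
out[280:,476:800]=wr[:, 62:386]
cv2.imwrite('pics/crop0.png',out)
# green mat centroid
for c,i in (('scene',im),('side',sd)):
    m=cv2.inRange(cv2.cvtColor(i,cv2.COLOR_BGR2HSV),(50,180,90),(75,255,255))
    n,l,st,ce=cv2.connectedComponentsWithStats(m);
    for k in range(1,n):
        if st[k,4]>60: print(c,st[k],ce[k],plane(c,*ce[k],.017)) 
print('box',plane('scene',273,213,0),plane('side',300,172,0))
E
```

```text
jar_blue 0.66 [0.5218 0.018  0.0407]
jar_red 0.89 [ 0.5634 -0.0525  0.0448]
jar_white 0.75 [0.4659 0.1155 0.0385]
scene [285 254  27  18 357] [297.8739 262.7871] [0.4096 0.3429 0.017 ]
box [0.5528 0.2074 0.    ] [ 0.5413 -0.099   0.    ]
```

View pics/crop0.png

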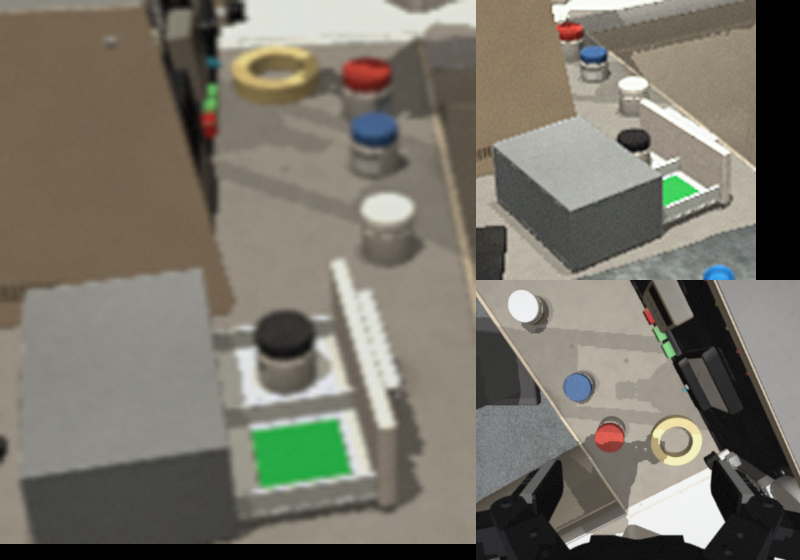

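The crop shows the blue-lidded jar standing between the red and white ones, so the choice holds. The machine face is well behind the row. The mat is in the near (+y) compartment and the black jar is in the other. Next I'll get precise geometry.

```bash
python3 - <<'E'
from h import *
np.set_printoptions(precision=4,suppress=True)
for u,v in [(215.9,216.2),(269.7,209.4),(277,259.4),(216.5,269.7)]: print('roof',plane('scene',u,v,.076))
for u,v in [((495-476)/2+245,148/2+150),((578-476)/2+245,119/2+150),((660-476)/2+245,165/2+150),((573-476)/2+245,210/2+150)]: print('roof side',plane('side',u,v,.076))
for n,x,y,z in [('frontTopA',338,262,.071),('frontTopB',388,422,.071),('mat1',252,432,.017),('mat2',342,422,.017),('mat3',352,470,.017),('mat4',262,485,.017)]:
    print(n,plane('scene',210+x/3.4,130+y/3.4,z))
for x,y in [(665,360),(700,420)]: print('box',plane('wrist',(x-476+62)/.7,(y-280)/.7,0.05))
print('lids scene',[plane('scene',210+x/3.4,130+y/3.4,z) for x,y,z in [(374,128,.04),(386,206,.04),(367,70,.046),(285,330,.055)]])
im=cv2.imread('pics/w0.png');h=cv2.cvtColor(im,cv2.COLOR_BGR2HSV)
for nm,lo,hi,z in [('blue',(100,90,60),(125,255,255),.04),('red',(0,140,80),(6,255,255),.046)]:
    n,l,st,ce=cv2.connectedComponentsWithStats(cv2.inRange(h,lo,hi))
    for k in range(1,n):
        if st[k,4]>200: print(nm,st[k],ce[k],plane('wrist',*ce[k],z))
print('white',plane('wrist',(524-476+62)/.7,(306-280)/.7,.04))
E
```

```text
roof [0.5975 0.348  0.076 ]
roof [0.5085 0.2806 0.076 ]
roof [0.4174 0.4015 0.076 ]
roof [0.5002 0.4687 0.076 ]
roof side [0.5959 0.3523 0.076 ]
roof side [0.5141 0.2856 0.076 ]
roof side [0.4208 0.3843 0.076 ]
roof side [0.5016 0.4688 0.076 ]
frontTopA [0.4392 0.2316 0.071 ]
frontTopB [0.3488 0.3484 0.071 ]
mat1 [0.4427 0.3407 0.017 ]
mat2 [0.3978 0.31   0.017 ]
mat3 [0.3747 0.3427 0.017 ]
mat4 [0.4159 0.3752 0.017 ]
box [0.6366 0.0522 0.05  ]
box [ 0.6862 -0.0265  0.05  ]
lids scene [array([0.5128, 0.0284, 0.04  ]), array([0.458 , 0.1217, 0.04  ]), array([ 0.5544, -0.0441,  0.046 ]), array([0.4471, 0.2881, 0.055 ])]
blue [ 214  134   40   39 1211] [233.4666 152.9554] [0.5218 0.0163 0.04  ]
red [ 258  205   42   41 1333] [278.9415 224.7674] [ 0.5629 -0.0529  0.046 ]
white [0.4628 0.1161 0.04  ]
```

Positions check out: the blue jar is at about (0.522, 0.016), the machine face is 117 mm behind it, and the unit's yaw is about 38°. I'll add a planner helper and make the approach.

```bash
cat >> h.py <<'E'
def plan(target,yaw,n,start=None):
    """rows (shift,turn) in tool shares from commanded pose to target with tool down"""
    s=state(); p,e=start if start else (s['ee_pos'],s['tcp_rot'])
    p=np.array(p,float);A=R.from_euler('xyz',e,degrees=True);B=R.from_euler('xyz',[180,0,yaw],degrees=True)
    rv=(A.inv()*B).as_rotvec();d=(np.array(target)-p)/n
    for k in range(n):
        Rk=A*R.from_rotvec(rv*k/n)
        print(np.r_[Rk.inv().apply(d)/.04,rv/n/.12].round(3).tolist())
E
python3 - <<'E'
from h import *
plan([.522,.016,.13],121,5,([.6,0,.231],[180,0,90]))
E
```

```text
[0.08, -0.39, 0.505, -0.0, 0.0, -0.902]
[0.122, -0.379, 0.505, -0.0, 0.0, -0.902]
[0.162, -0.364, 0.505, -0.0, 0.0, -0.902]
[0.2, -0.344, 0.505, -0.0, 0.0, -0.902]
[0.236, -0.32, 0.505, -0.0, 0.0, -0.902]
```

Call:
arm_command(rows=[0.08,-0.39,0.5,0,0,-0.9,0,0.12,-0.38,0.5,0,0,-0.9,0,0.16,-0.36,0.5,0,0,-0.9,0,0.2,-0.34,0.5,0,0,-0.9,0,0.24,-0.32,0.5,0,0,-0.9,0])

```text
t: 1.52
ee_pos: [0.5215, 0.0162, 0.1305]
tcp_rot: [180.0, 0.0, 121.2]
ft_force: [0.0, -0.2, 0.5]
gripper_width: 0.0853
gripper_force: 0.0
```

Call:
arm_command(rows=[0,0,0,0,0,0,0,0,0,0,0,0,0,0,0,0,0,0,0,0,0])

```text
t: 1.77
ee_pos: [0.5239, 0.0159, 0.1331]
tcp_rot: [179.9, 0.1, 120.7]
ft_force: [0.7, 0.4, 0.3]
gripper_width: 0.0856
gripper_force: 0.0
```

```bash
python3 - <<'E'
from h import *
np.set_printoptions(precision=4,suppress=True)
s=state();print(s['ee_pos'],s['tcp_rot'],s['gripper_width'])
im=save('wrist','w1');h=cv2.cvtColor(im,cv2.COLOR_RGB2HSV)
n,l,st,ce=cv2.connectedComponentsWithStats(cv2.inRange(h,(100,90,60),(125,255,255)))
for k in range(1,n):
    if st[k,4]>300: print(st[k],ce[k],plane('wrist',*ce[k],.04))
E
```

```text
[0.5239 0.0159 0.1331] [179.8722   0.0952 120.7366] 0.08555419012135872
[ 287  168   53   54 2228] [312.9354 194.8896] [0.5205 0.0166 0.04  ]
```

View pics/w1.png

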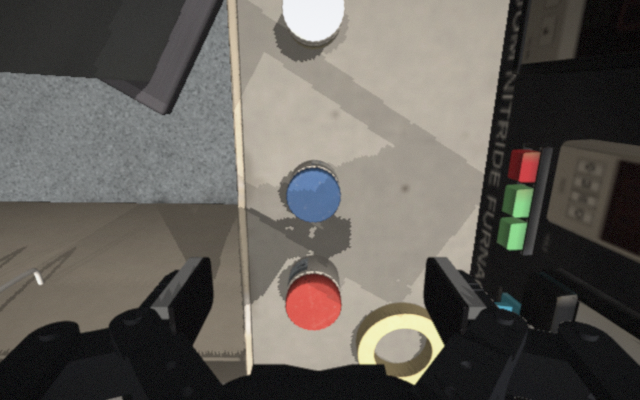

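The blue lid sits at (313,195), on the tool axis; white is at (313,15) and red at (313,300), both clear of the fingers' closing line. Descending.

Call:
arm_command(rows=[0,0,0.9,0,0,0,0,0,0,0.9,0,0,0,0,0,0,0.7,0,0,0,0,0,0,0.4,0,0,0,0,0,0,0.15,0,0,0,0])

```text
t: 2.23
ee_pos: [0.522, 0.0159, 0.0075]
tcp_rot: [-179.9, -0.1, 120.8]
ft_force: [0.2, 0.0, -0.4]
gripper_width: 0.0855
gripper_force: 0.0
```

Call:
arm_command(rows=[0,0,0,0,0,0,0,0,0,0,0,0,0,0])

```text
t: 2.4
ee_pos: [0.5241, 0.0159, 0.011]
tcp_rot: [179.9, 0.1, 120.9]
ft_force: [0.5, -0.1, 0.4]
gripper_width: 0.0852
gripper_force: 0.0
```

Call:
arm_command(rows=[0,0,0,0,0,0,0.4,0,0,0,0,0,0,0.6,0,0,0,0,0,0,1,0,0,0,0,0,0,1,0,0,0,0,0,0,1])

```text
t: 2.82
ee_pos: [0.5232, 0.0161, 0.0106]
tcp_rot: [179.9, 0.1, 120.9]
ft_force: [-1.8, -0.6, 7.1]
gripper_width: 0.0368
gripper_force: 59.7
```

Call:
arm_command(rows=[0,0,0,0,0,0,1,0,0,0,0,0,0,1,0,0,0,0,0,0,1,0,0,0,0,0,0,1,0,0,0,0,0,0,1])

```text
t: 3.23
ee_pos: [0.5232, 0.016, 0.0106]
tcp_rot: [179.9, 0.1, 120.9]
ft_force: [-1.5, 0.3, 6.1]
gripper_width: 0.0365
gripper_force: 59.7
```

Gripped at 37 mm. Now I'll lift and plan the transfer.

Call:
arm_command(rows=[0,0,-0.3,0,0,0,1,0,0,-0.7,0,0,0,1,0,0,-1,0,0,0,1,0,0,-1,0,0,0,1,0,0,-1,0,0,0,1])

```text
t: 3.65
ee_pos: [0.5214, 0.0162, 0.1715]
tcp_rot: [-180.0, -0.0, 120.9]
ft_force: [1.1, -0.5, -0.8]
gripper_width: 0.0366
gripper_force: 60.2
```

```bash
python3 - <<'E'
from h import *
s=state();print(s['ee_pos'],s['tcp_rot'],s['gripper_width'],s['ft_force'])
plan([.41,.3425,.17],128,10,(s['ee_pos'],[180,0,120.9]))
E
```

```text
[0.52140779 0.01624756 0.17148186] [-1.79968152e+02 -2.64534255e-02  1.20938845e+02] 0.03660980857423382 [ 1.0635767  -0.50630848 -0.81278437]
[0.843, 0.18, 0.004, -0.0, 0.0, -0.103]
[0.841, 0.19, 0.004, -0.0, 0.0, -0.103]
[0.838, 0.201, 0.004, -0.0, 0.0, -0.103]
[0.836, 0.211, 0.004, -0.0, 0.0, -0.103]
[0.833, 0.221, 0.004, -0.0, 0.0, -0.103]
[0.83, 0.232, 0.004, -0.0, 0.0, -0.103]
[0.827, 0.242, 0.004, -0.0, 0.0, -0.103]
[0.824, 0.252, 0.004, -0.0, 0.0, -0.103]
[0.821, 0.262, 0.004, -0.0, 0.0, -0.103]
[0.818, 0.273, 0.004, -0.0, 0.0, -0.103]
```

Call:
arm_command(rows=[0.5,0.1,0,0,0,-0.1,1,0.84,0.18,0,0,0,-0.1,1,0.84,0.19,0,0,0,-0.1,1,0.84,0.2,0,0,0,-0.1,1,0.84,0.21,0,0,0,-0.1,1])

```text
t: 4.07
ee_pos: [0.4683, 0.1665, 0.1703]
tcp_rot: [180.0, 0.0, 124.4]
ft_force: [1.1, 0.5, -1.4]
gripper_width: 0.0362
gripper_force: 60.2
```

Call:
arm_command(rows=[0.83,0.23,0,0,0,-0.1,1,0.83,0.24,0,0,0,-0.1,1,0.82,0.25,0,0,0,-0.1,1,0.82,0.26,0,0,0,-0.1,1,0.6,0.25,0,0,0,-0.1,1])

```text
t: 4.48
ee_pos: [0.4165, 0.3231, 0.1702]
tcp_rot: [180.0, -0.0, 127.9]
ft_force: [0.6, -0.2, -1.1]
gripper_width: 0.0368
gripper_force: 60.2
```

Call:
arm_command(rows=[0.54,0.2,0,0,0,-0.1,1,0,0,0,0,0,0,1,0,0,0,0,0,0,1,0,0,0,0,0,0,1])

```text
t: 4.82
ee_pos: [0.4111, 0.3424, 0.1696]
tcp_rot: [-180.0, 0.0, 128.5]
ft_force: [0.5, 0.6, -1.1]
gripper_width: 0.0364
gripper_force: 60.3
```

```bash
python3 - <<'E'
from h import *
np.set_printoptions(precision=4,suppress=True)
s=state();print(s['ee_pos'],s['tcp_rot'],s['gripper_width'])
im=save('wrist','w2');h=cv2.cvtColor(im,cv2.COLOR_RGB2HSV)
m=cv2.inRange(h,(50,150,60),(75,255,255))
c=max(cv2.findContours(m,0,2)[0],key=cv2.contourArea);r=cv2.minAreaRect(c)
print(r,[plane('wrist',*p,.017) for p in cv2.boxPoints(r)])
for n in ['jar_black','mat','drawer_floor','drawer_front']:
    for d in recognise(n,'wrist')[:2]: print(n,d['score'],w('wrist',d['point']))
E
```

```text
[0.4111 0.3424 0.1696] [-179.9909    0.0219  128.5172] 0.03642452539622013Traceback (most recent call last):
  File "<stdin>", line 6, in <module>
ValueError: max() iterable argument is empty
```

View pics/w2.png

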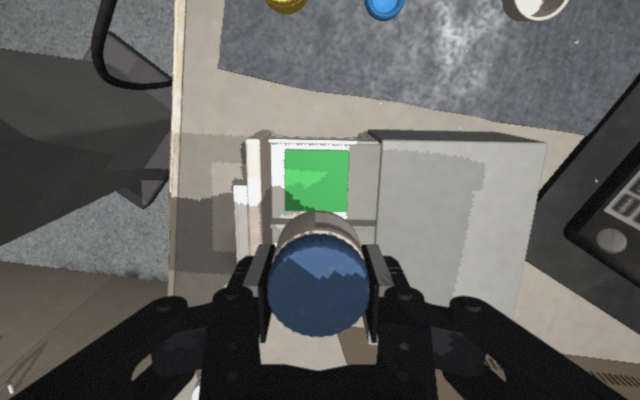

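The jar is held upright. The green mat is in full view with its centre at about (317,181). The drawer front top edge is at x≈247–258 and the roof edge is at x≈370.

```bash
python3 - <<'E'
from h import *
np.set_printoptions(precision=4,suppress=True)
im=cv2.imread('pics/w2.png');h=cv2.cvtColor(im,cv2.COLOR_BGR2HSV)
m=cv2.inRange(h,(50,80,30),(75,255,255))
c=max(cv2.findContours(m,0,2)[0],key=cv2.contourArea);r=cv2.minAreaRect(c);print(r)
ux=np.array([np.cos(np.radians(38.3)),np.sin(np.radians(38.3))]);uy=np.array([-ux[1],ux[0]])
def f(n,u,v,z):
    P=plane('wrist',u,v,z)[:2];print(n,P,'unit-axes',P@ux,P@uy)
x,y,W,H=cv2.boundingRect(c);print(x,y,W,H)
for u,v in [(285,149),(350,149),(350,212),(285,212),(317.5,181)]: f('mat',u,v,.017)
f('front outer top',247,180,.071);f('front inner top',258.5,180,.071);f('front outer top2',247,145,.071)
f('roof',370,140,.076);f('roof2',378,240,.076)
f('sidewall in',270,145,.03);f('mid wall',300,214,.03);f('midwall2',365,221,.03)
print('tcp',state()['ee_pos'][:2]@ux,state()['ee_pos'][:2]@uy)
plan([.41,.3425,.07],128.5,4,([.4105,.3425,.17],[180,0,128.5]))
E
```

```text
((316.05615234375, 180.1911163330078), (63.30733108520508, 61.2077522277832), 1.1457629203796387)
285 149 64 63
mat [0.374  0.3451] unit-axes 0.5073584917215835 0.03902350754376191
mat [0.4159 0.3784] unit-axes 0.5609172092829011 0.039227901908881535
mat [0.451  0.3365] unit-axes 0.5624848705155026 -0.015460951777850673
mat [0.4069 0.3014] unit-axes 0.5061477849794309 -0.015686352383364133
mat [0.4118 0.3405] unit-axes 0.5342287977198807 0.0120334761198167
front outer top [0.3653 0.3211] unit-axes 0.48568520834936896 0.025566125659247402
front inner top [0.3715 0.326 ] unit-axes 0.4936185524720517 0.025597103773123353
front outer top2 [0.3513 0.3408] unit-axes 0.4869348368879054 0.049678902878682124
roof [0.4128 0.3947] unit-axes 0.5685759852812171 0.05394497348307575
roof2 [0.4634 0.3448] unit-axes 0.5773741496376779 -0.016577953281885938
sidewall in [0.3626 0.3425] unit-axes 0.4968552699416572 0.044066713877918134
mid wall [0.416  0.3119] unit-axes 0.5198186202418906 -0.013028779152239739
midwall2 [0.4622 0.3409] unit-axes 0.5740014547642559 -0.018977397426570175
tcp 0.5348114280684956 0.013532721547920346
[0.002, -0.002, 0.625, 0.0, 0.0, 0.0]
[0.002, -0.002, 0.625, 0.0, 0.0, 0.0]
[0.002, -0.002, 0.625, 0.0, 0.0, 0.0]
[0.002, -0.002, 0.625, 0.0, 0.0, 0.0]
```

The mat measures 54 mm by vision, which matches its stated size, and its centre is within 2 mm of the tool axis. Shifting slightly toward the front, then descending.

Call:
arm_command(rows=[0,-0.07,0.5,0,0,0,1,0,0,0.9,0,0,0,1,0,0,0.9,0,0,0,1,0,0,0.6,0,0,0,1,0,0,0.3,0,0,0,1])

```text
t: 5.28
ee_pos: [0.4071, 0.3383, 0.0375]
tcp_rot: [-179.7, -0.0, 128.4]
ft_force: [-0.2, 0.7, -1.7]
gripper_width: 0.0363
gripper_force: 60.3
```

Call:
arm_command(rows=[0,0,0.1,0,0,0,1,0,0,0,0,0,0,1,0,0,0,0,0,0,1])

```text
t: 5.53
ee_pos: [0.4103, 0.3415, 0.0391]
tcp_rot: [179.9, 0.0, 128.5]
ft_force: [0.6, 0.7, -0.2]
gripper_width: 0.0364
gripper_force: 60.3
```

```bash
python3 - <<'E'
from h import *
s=state();print(s['ee_pos'],s['ft_force'])
a=save('side','s3');b=save('scene','c3')
o=np.hstack([cv2.resize(a[150:290,270:410],None,fx=2.8,fy=2.8,interpolation=2),cv2.resize(b[190:330,220:360],None,fx=2.8,fy=2.8,interpolation=2)])
cv2.imwrite('pics/c3b.png',o[:,:,::-1])
E
```

```text
[0.41029297 0.34145955 0.03905358] [ 0.64168444  0.70584158 -0.20366657]
```

View pics/c3b.png

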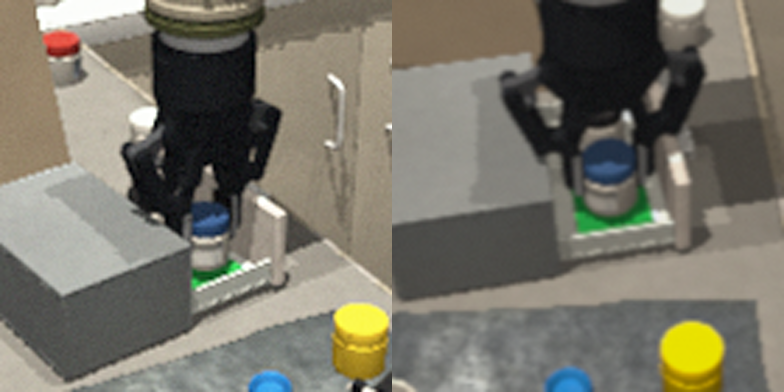

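The jar hangs over the mat, with the finger elbows still above the roof and the front. I'll lower it in small steps, watching the force.

Call:
arm_command(rows=[0,0,0.07,0,0,0,1,0,0,0.07,0,0,0,1,0,0,0.03,0,0,0,1,0,0,0,0,0,0,1])

```text
t: 5.97
ee_pos: [0.4094, 0.3414, 0.031]
tcp_rot: [179.9, 0.0, 128.5]
ft_force: [-0.8, -1.4, 3.1]
gripper_width: 0.0367
gripper_force: 62.3
```

Call:
arm_command(rows=[0,0,0.05,0,0,0,1,0,0,0,0,0,0,1,0,0,0,0,0,0,1])

```text
t: 6.22
ee_pos: [0.4096, 0.3416, 0.0305]
tcp_rot: [179.9, 0.0, 128.5]
ft_force: [-8.2, -6.6, 17.4]
gripper_width: 0.0368
gripper_force: 75.2
```

The contact pushes toward the front and the pad force rose, so the elbow is touching the roof edge and not the mat. I'll back up, shift 4 mm toward the front, and try again.

Call:
arm_command(rows=[0,0,-0.13,0,0,0,1,0,-0.12,0,0,0,0,1,0,0,0,0,0,0,1,0,0,0.07,0,0,0,1,0,0,0,0,0,0,1])

```text
t: 6.63
ee_pos: [0.4058, 0.3385, 0.0317]
tcp_rot: [179.9, 0.0, 128.5]
ft_force: [-1.1, -0.4, 7.7]
gripper_width: 0.0368
gripper_force: 68.1
```

Call:
arm_command(rows=[0,0,0.05,0,0,0,1,0,0,0,0,0,0,1,0,0,0,0,0,0,1])

```text
t: 6.88
ee_pos: [0.4072, 0.3396, 0.0314]
tcp_rot: [179.7, 0.0, 128.5]
ft_force: [-1.2, -0.2, 17.4]
gripper_width: 0.0366
gripper_force: 72.7
```

```bash
python3 - <<'E'
from h import *
s=state();print(s['ee_pos'],s['ft_force'],s['ft_torque'])
a=save('side','s4');b=save('scene','c4')
o=np.hstack([cv2.resize(a[190:270,310:390],None,fx=5,fy=5,interpolation=2),cv2.resize(b[200:280,250:330],None,fx=5,fy=5,interpolation=2)])
cv2.imwrite('pics/c4b.png',o[:,:,::-1])
E
```

```text
[0.4071736  0.3395884  0.03138908] [-1.2218529  -0.20666786 17.41185458] [-0.39846952  0.59964272 -0.01804624]
```

View pics/c4b.png

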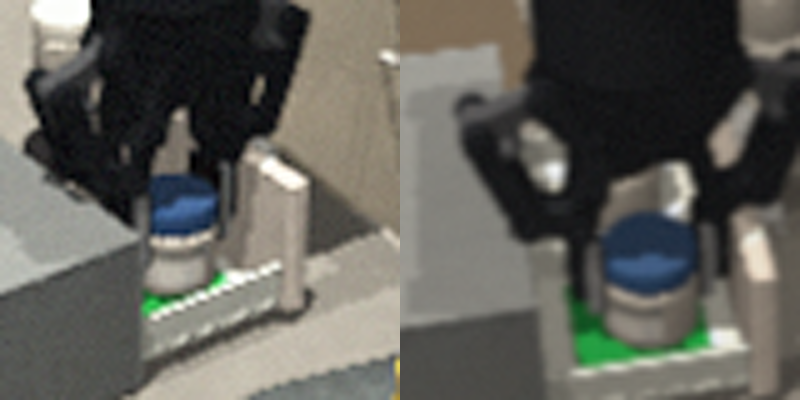

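The force is now purely vertical, and its moment places the contact 42 mm toward the front, so the front elbow is on the panel's top edge with the jar about 4 mm above the mat. The fingers need to close along the drawer's width instead, where the tips pass over the 30 mm walls. I'll lift and turn 90°.

Call:
arm_command(rows=[0,0,-0.5,0,0,0,1,0,0,-0.7,0,0,0,1,0,0,0,0,0,0,1,0,0,0,0,0,0,1])

```text
t: 7.32
ee_pos: [0.4063, 0.3388, 0.0781]
tcp_rot: [179.8, 0.0, 128.5]
ft_force: [0.1, -0.1, -2.4]
gripper_width: 0.0363
gripper_force: 65.6
```

```bash
python3 - <<'E'
from h import *
s=state();print(s['ee_pos'],s['joint_positions'],s['ft_force'],s['gripper_width'])
for y in (38.4,218.4): plan([.4125,.3425,.08],y,14,(s['ee_pos'],s['tcp_rot']));print()
E
```

```text
[0.40629976 0.33881617 0.07812659] [ 3.42713567e+01  3.82345701e+00  1.05751838e+02 -2.99870352e-04
  7.02422811e+01 -4.23404091e+00] [ 0.08393913 -0.0602188  -2.41448771] 0.036317201676897934
[-0.002, 0.013, -0.003, 0.002, -0.001, 0.936]
[-0.0, 0.013, -0.003, 0.002, -0.001, 0.936]
[0.001, 0.013, -0.003, 0.002, -0.001, 0.936]
[0.003, 0.013, -0.003, 0.002, -0.001, 0.936]
[0.004, 0.012, -0.003, 0.002, -0.001, 0.936]
[0.005, 0.012, -0.003, 0.002, -0.001, 0.936]
[0.007, 0.011, -0.003, 0.002, -0.001, 0.936]
[0.008, 0.01, -0.003, 0.002, -0.001, 0.936]
[0.009, 0.009, -0.003, 0.002, -0.001, 0.936]
[0.01, 0.008, -0.003, 0.002, -0.001, 0.936]
[0.011, 0.007, -0.003, 0.002, -0.001, 0.936]
[0.011, 0.006, -0.003, 0.002, -0.001, 0.936]
[0.012, 0.005, -0.003, 0.002, -0.001, 0.936]
[0.012, 0.003, -0.003, 0.002, -0.001, 0.936]

[-0.002, 0.013, -0.003, 0.001, 0.002, -0.934]
[-0.003, 0.012, -0.003, 0.001, 0.002, -0.934]
[-0.005, 0.012, -0.003, 0.001, 0.002, -0.934]
[-0.006, 0.011, -0.003, 0.001, 0.002, -0.934]
[-0.007, 0.011, -0.003, 0.001, 0.002, -0.934]
[-0.008, 0.01, -0.003, 0.001, 0.002, -0.934]
[-0.009, 0.009, -0.003, 0.001, 0.002, -0.934]
[-0.01, 0.008, -0.003, 0.001, 0.002, -0.934]
[-0.011, 0.007, -0.003, 0.001, 0.002, -0.934]
[-0.012, 0.005, -0.003, 0.001, 0.002, -0.934]
[-0.012, 0.004, -0.003, 0.001, 0.002, -0.934]
[-0.013, 0.003, -0.003, 0.001, 0.002, -0.934]
[-0.013, 0.001, -0.003, 0.001, 0.002, -0.934]
[-0.013, -0.0, -0.003, 0.001, 0.002, -0.934]
```

Call:
arm_command(rows=[0,0.17,0,0,0,-0.5,1,0,0,0,0,0,-0.97,1,0,0,0,0,0,-0.97,1,0,0,0,0,0,-0.97,1,0,0,0,0,0,-0.97,1])

```text
t: 7.73
ee_pos: [0.4093, 0.3415, 0.0746]
tcp_rot: [-179.8, -0.1, 158.9]
ft_force: [-0.2, 0.5, -1.8]
gripper_width: 0.0365
gripper_force: 65.6
```

Call:
arm_command(rows=[0,0,0,0,0,-0.97,1,0,0,0,0,0,-0.97,1,0,0,0,0,0,-0.97,1,0,0,0,0,0,-0.97,1,0,0,0,0,0,-0.97,1])

```text
t: 8.15
ee_pos: [0.4094, 0.3414, 0.0746]
tcp_rot: [-179.9, -0.2, -167.7]
ft_force: [1.0, -0.5, -1.4]
gripper_width: 0.0364
gripper_force: 65.7
```

Call:
arm_command(rows=[0,0,0,0,0,-0.97,1,0,0,0,0,0,-0.97,1,0,0,0,0,0,-0.97,1,0,0,0,0,0,-0.95,1,0,0,0,0,0,0,1])

```text
t: 8.57
ee_pos: [0.4094, 0.3415, 0.0747]
tcp_rot: [180.0, -0.2, -141.2]
ft_force: [-0.1, 0.6, -1.1]
gripper_width: 0.0362
gripper_force: 65.6
```

Call:
arm_command(rows=[0,0,0,0,0,0,1,0,0,0,0,0,0,1])

```text
t: 8.73
ee_pos: [0.4099, 0.3419, 0.0758]
tcp_rot: [180.0, -0.1, -141.7]
ft_force: [0.1, 0.2, -2.4]
gripper_width: 0.0361
gripper_force: 65.7
```

```bash
python3 - <<'E'
from h import *
s=state();print(s['ee_pos'],s['tcp_rot'],s['joint_positions'],s['ft_force'],s['gripper_width'])
plan([.412,.3425,.035],218.4,3)
im=save('wrist','w5')
E
```

```text
[0.40993957 0.34187601 0.07579038] [ 1.79992792e+02 -9.62405444e-02 -1.41720985e+02] [ 3.43224365e+01  4.97780569e+00  1.04799524e+02  5.84761376e-04
  7.03191791e+01 -9.39567698e+01] [ 0.14825519  0.21744321 -2.43076131] 0.036133915061472066
[-0.017, -0.007, 0.34, 0.0, -0.005, -0.006]
[-0.017, -0.007, 0.34, 0.0, -0.005, -0.006]
[-0.017, -0.007, 0.34, 0.0, -0.005, -0.006]
```

View pics/w5.png

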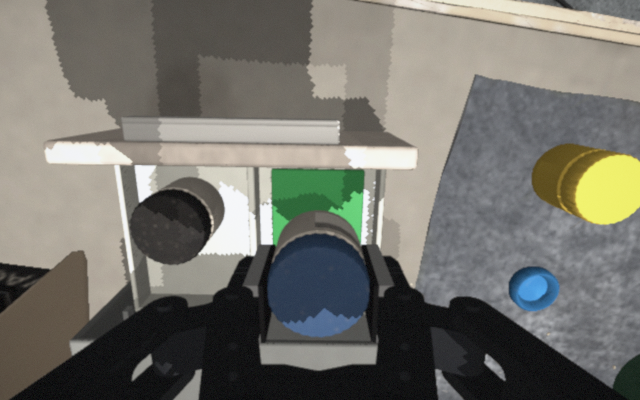

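The fingers now close across the compartment. The black jar at (175,220) is well clear, and the jar is centred over the mat. Lowering.

Call:
arm_command(rows=[-0.03,0,0.4,0,0,0,1,0,0,0.4,0,0,0,1,0,0,0.2,0,0,0,1,0,0,0.07,0,0,0,1,0,0,0,0,0,0,1])

```text
t: 9.2
ee_pos: [0.4107, 0.3425, 0.0331]
tcp_rot: [180.0, -0.1, -141.5]
ft_force: [0.3, -0.2, -0.4]
gripper_width: 0.0366
gripper_force: 65.6
```

Call:
arm_command(rows=[0,0,0.05,0,0,0,1,0,0,0.0,0,0,0,1,0,0,0,0,0,0,1])

```text
t: 9.45
ee_pos: [0.412, 0.3434, 0.0329]
tcp_rot: [-180.0, 0.1, -141.5]
ft_force: [-0.0, 0.2, -1.6]
gripper_width: 0.0361
gripper_force: 65.6
```

Call:
arm_command(rows=[0,0,0.04,0,0,0,1,0,0,0,0,0,0,1,0,0,0,0,0,0,1])

```text
t: 9.7
ee_pos: [0.4116, 0.3431, 0.0307]
tcp_rot: [180.0, 0.0, -141.5]
ft_force: [-0.2, -0.1, 0.1]
gripper_width: 0.0368
gripper_force: 65.6
```

Call:
arm_command(rows=[0,0,0.04,0,0,0,1,0,0,0,0,0,0,1,0,0,0,0,0,0,1])

```text
t: 9.95
ee_pos: [0.4114, 0.343, 0.0288]
tcp_rot: [180.0, -0.0, -141.5]
ft_force: [0.7, -0.2, -0.1]
gripper_width: 0.0363
gripper_force: 65.6
```

Call:
arm_command(rows=[0,0,0.03,0,0,0,1,0,0,0,0,0,0,1,0,0,0,0,0,0,1])

```text
t: 10.2
ee_pos: [0.4115, 0.343, 0.0277]
tcp_rot: [180.0, -0.0, -141.5]
ft_force: [1.3, 1.6, -1.8]
gripper_width: 0.0363
gripper_force: 66.0
```

Call:
arm_command(rows=[0,0,0.03,0,0,0,1,0,0,0,0,0,0,1,0,0,0,0,0,0,1])

```text
t: 10.45
ee_pos: [0.4123, 0.3437, 0.0276]
tcp_rot: [-180.0, 0.1, -141.5]
ft_force: [-0.5, -0.0, 3.9]
gripper_width: 0.0365
gripper_force: 66.5
```

The jar touched down at the expected height (0.0276). Opening a little, then lifting straight up.

Call:
arm_command(rows=[0,0,0,0,0,0,0.5,0,0,0,0,0,0,0.45,0,0,0,0,0,0,0.42,0,0,0,0,0,0,0.42,0,0,0,0,0,0,0.42])

```text
t: 10.87
ee_pos: [0.4113, 0.3429, 0.0263]
tcp_rot: [180.0, -0.0, -141.5]
ft_force: [0.8, -0.2, -0.9]
gripper_width: 0.0493
gripper_force: 0.0
```

Call:
arm_command(rows=[0,0,-0.1,0,0,0,0.42,0,0,-0.3,0,0,0,0.42,0,0,-0.7,0,0,0,0.42,0,0,-1,0,0,0,0.42,0,0,-1,0,0,0,0.42])

```text
t: 11.28
ee_pos: [0.4105, 0.3424, 0.1518]
tcp_rot: [180.0, -0.1, -141.5]
ft_force: [0.6, 1.1, 0.7]
gripper_width: 0.0495
gripper_force: 0.0
```

Call:
arm_command(rows=[1,0,-0.4,0,0,0,1,1,0,0,0,0,0,1,1,0,0,0,0,0,1,0.5,0,0,0,0,0,1,0,0,0,0,0,0,1])

```text
t: 11.7
ee_pos: [0.3006, 0.255, 0.1666]
tcp_rot: [-180.0, 0.0, -141.5]
ft_force: [-0.4, 0.0, -0.1]
gripper_width: 0.0001
gripper_force: 0.0
```

```bash
python3 - <<'E'
from h import *
np.set_printoptions(precision=4,suppress=True)
s=state();print(s['ee_pos'],s['tcp_rot'],s['ft_force'],s['gripper_width'])
a=save('wrist','w6');b=save('side','s6')
for n in ['jar_blue','jar_black','drawer_front']:
    for d in recognise(n,'side')[:2]: print(n,d['score'],w('side',d['point']))
o=np.hstack([a[:,100:540],cv2.resize(b[180:280,300:390],(360,400),interpolation=2)])
cv2.imwrite('pics/c6.png',o[:,:,::-1])
E
```

```text
[0.3006 0.255  0.1666] [-179.9938    0.0055 -141.4879] [-0.3825  0.0223 -0.133 ] 8.91179763670542e-05
jar_blue 0.83 [0.4074 0.3598 0.0546]
drawer_front 0.86 [0.3842 0.3126 0.0433]
drawer_front 0.51 [0.4576 0.1309 0.0285]
```

View pics/c6.png

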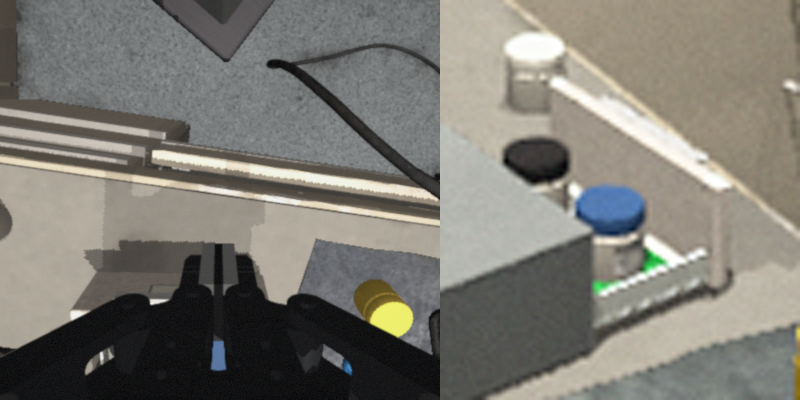

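The blue jar stands upright on the mat, released, with the black jar beside it. Bringing the closed fingers in front of the lip on the drawer's middle line.

Call:
arm_command(rows=[-0.2,-0.4,0.5,0,0,0,1,-0.3,-0.4,0.8,0,0,0,1,-0.3,0,0.9,0,0,0,1,-0.2,0,0.6,0,0,0,1,0,0,0.24,0,0,0,1])

```text
t: 12.37
ee_pos: [0.3533, 0.2559, 0.0404]
tcp_rot: [179.9, -0.3, -141.5]
ft_force: [-0.4, -0.5, -0.5]
gripper_width: 0.0001
gripper_force: 0.0
```

Call:
arm_command(rows=[-0.1,0,0,0,0,0,1,-0.1,0,0,0,0,0,1,-0.1,0,0,0,0,0,1,-0.1,0,0,0,0,0,1,-0.1,0,0,0,0,0,1])

```text
t: 12.78
ee_pos: [0.3714, 0.2701, 0.0462]
tcp_rot: [-180.0, 0.2, -141.5]
ft_force: [-0.0, 0.1, -0.2]
gripper_width: 0.0003
gripper_force: 0.0
```

Call:
arm_command(rows=[-0.08,0,0,0,0,0,1,-0.08,0,0,0,0,0,1,-0.08,0,0,0,0,0,1,-0.08,0,0,0,0,0,1])

```text
t: 13.12
ee_pos: [0.3799, 0.277, 0.0445]
tcp_rot: [-180.0, -0.0, -141.5]
ft_force: [-3.0, -2.8, 1.7]
gripper_width: -0.0001
gripper_force: 1.3
```

```bash
python3 - <<'E'
from h import *
s=state();p=s['ee_pos'];ux=np.array([.785,.62]);print(p,p[:2]@ux,-.62*p[0]+.785*p[1],s['ft_force'])
b=save('side','s7');a=save('scene','c7')
o=np.hstack([cv2.resize(b[170:280,290:390],(400,440),interpolation=2),cv2.resize(a[190:290,240:340],(400,440),interpolation=2)])
cv2.imwrite('pics/c7b.png',o[:,:,::-1])
E
```

```text
[0.37987327 0.27695985 0.04445338] 0.4699156236517662 -0.018107943696894196 [-2.96566846 -2.78736581  1.66065222]
```

View pics/c7b.png

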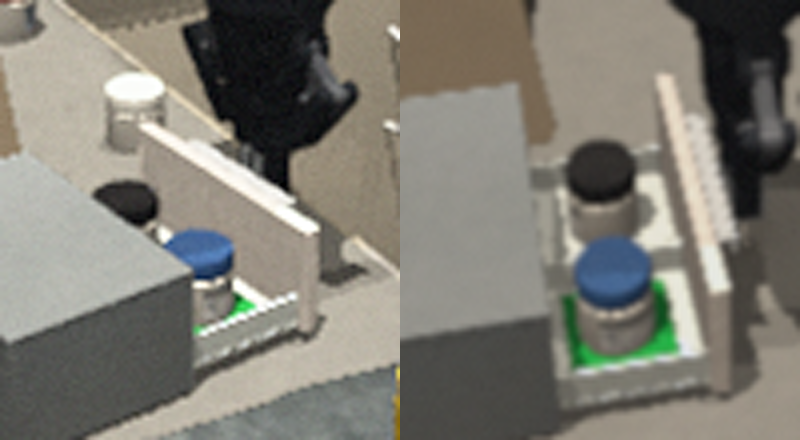

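The fingers are in contact with the lip at its middle (4 N), and both jars are upright. Pushing steadily.

Call:
arm_command(rows=[-0.06,0,0,0,0,0,1,-0.08,0,0,0,0,0,1,-0.09,0,0,0,0,0,1,-0.1,0,0,0,0,0,1,-0.1,0,0,0,0,0,1])

```text
t: 13.63
ee_pos: [0.3935, 0.2876, 0.0442]
tcp_rot: [-180.0, -0.0, -141.5]
ft_force: [-1.2, -3.2, 1.0]
gripper_width: 0.0001
gripper_force: 1.5
```

Call:
arm_command(rows=[-0.1,0,0,0,0,0,1,-0.1,0,0,0,0,0,1,-0.1,0,0,0,0,0,1,-0.1,0,0,0,0,0,1,-0.1,0,0,0,0,0,1])

```text
t: 14.05
ee_pos: [0.4092, 0.3003, 0.0443]
tcp_rot: [-180.0, -0.0, -141.5]
ft_force: [-1.2, -3.6, 0.6]
gripper_width: 0.0003
gripper_force: 1.5
```

Call:
arm_command(rows=[-0.1,0,0,0,0,0,1,-0.1,0,0,0,0,0,1,-0.09,0,0,0,0,0,1,-0.08,0,0,0,0,0,1,-0.07,0,0,0,0,0,1])

```text
t: 14.47
ee_pos: [0.423, 0.3114, 0.0444]
tcp_rot: [180.0, 0.0, -141.5]
ft_force: [-1.4, -2.5, -0.5]
gripper_width: -0.0001
gripper_force: 1.2
```

Call:
arm_command(rows=[-0.06,0,0,0,0,0,1,-0.05,0,0,0,0,0,1,-0.05,0,0,0,0,0,1,-0.05,0,0,0,0,0,1,-0.05,0,0,0,0,0,1])

```text
t: 14.88
ee_pos: [0.4301, 0.3169, 0.0442]
tcp_rot: [180.0, -0.1, -141.5]
ft_force: [-2.7, -4.8, 2.8]
gripper_width: -0.0003
gripper_force: 2.6
```

Call:
arm_command(rows=[-0.05,0,0,0,0,0,1,-0.05,0,0,0,0,0,1,-0.05,0,0,0,0,0,1,-0.05,0,0,0,0,0,1])

```text
t: 15.22
ee_pos: [0.4378, 0.3233, 0.0448]
tcp_rot: [180.0, 0.1, -141.5]
ft_force: [0.7, 1.1, -0.5]
gripper_width: -0.0002
gripper_force: 0.0
```

The force rose through the catch and then dropped to zero, so the drawer was probably pulled in. I'll push a few mm more to confirm the stop.

Call:
arm_command(rows=[-0.04,0,0,0,0,0,1,-0.04,0,0,0,0,0,1,-0.04,0,0,0,0,0,1,0,0,0,0,0,0,1])

```text
t: 15.55
ee_pos: [0.438, 0.3235, 0.0439]
tcp_rot: [180.0, -0.5, -141.5]
ft_force: [-16.3, -14.3, 15.8]
gripper_width: -0.0
gripper_force: 10.9
```

A firm stop: 22 N with no movement, so the drawer is home. Backing off and checking.

Call:
arm_command(rows=[0.15,0,0,0,0,0,1,0.4,0,0,0,0,0,1,0.9,0,0,0,0,0,1,0.9,0,-0.7,0,0,0,1,0.3,0,-0.9,0,0,0,1])

```text
t: 15.97
ee_pos: [0.3537, 0.2577, 0.1009]
tcp_rot: [179.9, -0.7, -141.5]
ft_force: [0.1, -0.3, -0.7]
gripper_width: -0.0003
gripper_force: 0.0
```

Call:
arm_command(rows=[0,0,-0.9,0,0,0,1,0,0,-0.5,0,0,0,1,0,0,0,0,0,0,1,0,0,0,0,0,0,1])

```text
t: 16.3
ee_pos: [0.3618, 0.2625, 0.1641]
tcp_rot: [-180.0, 0.3, -141.5]
ft_force: [0.5, -0.4, -0.4]
gripper_width: -0.0002
gripper_force: 0.0
```

```bash
python3 - <<'E'
from h import *
s=state();print(s['t'],s['ee_pos'],s['ft_force'])
b=save('side','s8');a=save('scene','c8')
o=np.hstack([cv2.resize(b[140:280,240:380],(400,400),interpolation=2),cv2.resize(a[140:280,210:350],(400,400),interpolation=2)])
cv2.imwrite('pics/c8b.png',o[:,:,::-1])
E
```

```text
16.3 [0.36182872 0.26253156 0.16411806] [ 0.48399454 -0.37945472 -0.40280187]
```

View pics/c8b.png

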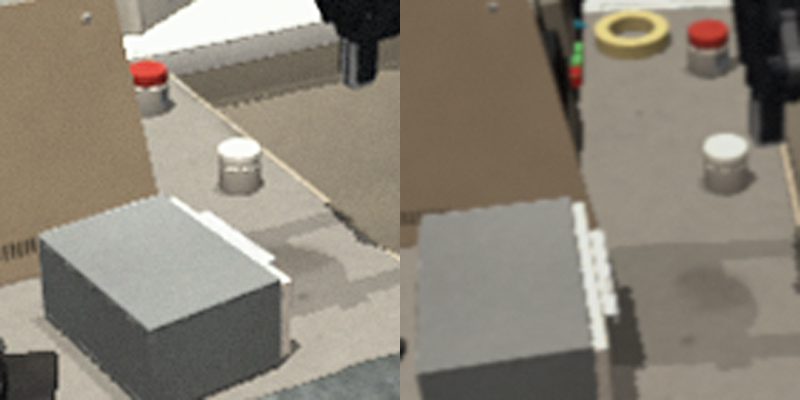

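The drawer is flush and stays shut, the white and red jars are standing where they were, and the robot is touching nothing. Handing in.

```bash
python3 -c "
from h import *
print(finish_job())"
```

```text
the job is handed in; nothing more can be done
None
```

The blue-lidded jar is on the green mat and the drawer is clicked fully shut; I last saw both jars upright just before the push, the white and red jars were left alone, and the job is handed in at about 16 s.

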